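# Ease open a plaster mould with a wedge

### The arm

A 6-joint arm with a two-finger parallel gripper is mounted at the origin on the work surface. World frame = base frame: x ahead of the robot, y to its left, z up, the work surface at z = 0. Lengths are in m, angles in rad, forces in N, time in s.
With the tool pointing down it reaches from about 0.325 to 0.9 m from the base axis. Payload 6.1 kg.
Tool frame: the origin (TCP) lies on the front face of the gripper's body, between the roots of the fingers; the fingertips stand 73 mm ahead of it and the grasp point (between the pads) lies 54 mm ahead of it (manip.tcp_to_grasp is the distance from the TCP to the grasp point, in m); z points along the fingers, y is the line along which they close (so a half turn about z gives the same grasp; the last joint's range is limited). The gripper opens to 85 mm and grips with 20 to 120 N. Pads are 22 mm wide; open, the fingers measure 114 mm over their backs; the gripper's body (76 mm by 85 mm) begins 54 mm behind the grasp point. The pads swing forward as they close: fully open they stand 13 mm farther back than shut.
Start: joints at [-1.331, 0.22, 1.526, -0, 1.395, -0.126], TCP at [0.224, -0.584, 0.304] pointing down, gripper open.
Joint ranges: [-2.98, 2.98], [-0.91, 2.08], [0.09, 2.57], [-1.24, 4.39], [0.2, 2.65], [-2.68, 2.68]. Speed limits (rad/s): [2.57, 2.57, 3.01, 3.14, 3.14, 3.14].

### API

Orientations are given as a rotation vector (axis times angle).
In Python, from plant import manip gives the robot as it stands.
- The arm moves only by the tool servo_tool, never from a script. Its argument "deltas" is a list of rows, each an object of numbers: "tx", "ty", "tz": the shift along the tool's x, y, z in mm; "ax", "ay", "az": the turn, a rotation vector about the tool's x, y, z in rad; "jaw": the opening, from 0 (shut) to 1 (fully open). In form: [{"tx": .., "ty": .., "tz": .., "ax": .., "ay": .., "az": .., "jaw": ..}, ...]. A call has 1 to 10 rows; each row is the pose to reach, as a shift and turn from the pose commanded when the call began, along the tool's axes at that moment; what a row does not reach only later rows make up. A row lasts 1/10 s, in which the tool goes at most 50 mm and 8.59 degrees, less where a joint would pass 70% of its speed; a pose out of reach is approached as far as the arm can. A call with a gripper value outside its range is refused whole. The fingers move at their own pace and stop on an object; "squeeze" is the grip in N (left out, the last holds). Time passes only in rows, so rows that repeat a pose let the fingers close. It gives the time, the measured TCP pose, the force, the opening and the grip force at its end, in the units of the state.
- manip.sense(): the state, without advancing time (a new reading comes with each control period).
- manip.grab_frame(name): name is "scene" or "side" or "wrist"; returns a dict with "image" (420x560x3 uint8, blue, green, red), "depth" (420x560 float32, m along the optical axis (not along the pixel's ray), 0 where there is no reading), "intrinsics" (3x3 intrinsics, pixels), "R" (3x3) and "t" (3): a world point X has camera coordinates R X + t. Camera axes: x right, y down, z forward; pixel columns grow to the right and rows downward; lengths in m; the calibration is good to about 2 mm. A picture is of the moment at which its call begins.
- manip.finish_job(): hands the job in; it is judged then, once.
The state is a dict: "t": time; "qpos": joint angles; "dq": joint speeds; "tau": joint torques, N m; "tool_pos": TCP position; "eef_rot": TCP orientation; "wrist_force": force on the tool from outside, world axes, zero at the start; "torque": the same for the moment, N m; "finger_gap": finger opening in m; "grip_force": force on a finger pad.
Only numpy, scipy, OpenCV 4.12 (cv2) and the standard library are available. Lean on these libraries where they do the work, as an engineer would, in place of code of your own. Each camera call takes 0.05 s, during which the arm holds its last target. There are 200 camera calls.

### The job

The small two-part plaster mould has been eased on one side and now has to be opened at its end: turn the closed mould so that its plain end, the one opposite the pry slot, sits flat against the wooden stop batten on the bench, and let go of it. Then take the hardwood wedge and push its thin end into the pry slot until the top half just lifts off the lower half, the seam standing open about 4 mm at the slot end while the far end of the top half stays bedded. Finish still gripping the wedge there, with the wedge alone carrying the lifted end, and leave the tape, jar and plaster rosette where they are.

Things in the scene. Friction and masses are not known exactly. Their poses are not given: they have to be found in the camera images.
- stop: wooden stop batten screwed to the bench, 34 mm deep (x) x 220 mm long (y) x 24 mm high, never moves. Origin: centre of its underside, on the bench top. Its x axis points roughly away from the robot; the mould is to bear on its near, -x, face.
- stop_face (a point): foot of the batten's near face, at mid-length, on the bench top; same axes as the batten (x points into the wood, y runs along the face).
- mould_base: loose lower half of the white plaster mould: 140 mm long (x) x 62 wide (y) x 36 high, 0.24-0.43 kg. Origin: centre of its underside; -x is the pry-slot end, +x the plain end. Two round keys, 5 mm high, on top, 45 mm towards +x, register the top half. Closed, the mould is 56 mm high, 0.37-0.67 kg; the top half only rests: grip the lower half across its width, below the seam, to move both.
- back (a point): foot of the plain end face of the lower half, at mid-width, on the underside (70 mm from the centre along +x); axes of the lower half.
- seam (a point): upper edge of the lower half at the slot end, at mid-width (70 mm along -x, 36 mm up): the floor of the pry slot at its mouth. Axes of the lower half: x points into the slot, z up.
- mould_top: loose upper half, 140 x 54 x 20 mm high (4 mm in from the lower half at each side), 0.13-0.24 kg, lying on it, held sideways by the keys (1.5 mm play). Origin: centre of its underside; same axes. Pry slot in its underside at the middle of the -x end: 36 mm wide, 7 high, 45 deep, floored by the lower half's flat top. Round pouring hole, 24 mm across, in its top 32 mm from the centre towards the plain end (+x).
- lip (a point): underside plane of the upper half at the slot end, at mid-width (the roof of the slot is 7 mm above it). It coincides with seam when the mould is closed; its height above seam is the opening of the seam.
- top_back (a point): underside of the upper half at the plain end, at mid-width; it stays level with the seam while the slot end is raised.
- wedge: loose hardwood wedge lying on its flat side, 95 mm long (x) x 24 wide (y), 3 mm thick at the thin end (+x), thickening 0.24 mm per mm to 26 at the butt; 40 g. Origin: centre of its underside. Gripped across its width 72 mm behind the thin end (20 mm thick there) it clears the slot. Flat side on the slot floor, it meets the roof 17 mm in; each further mm lifts the slot end about 0.24 mm.
- nose (a point): lower edge of the wedge's thin end, at mid-width; axes of the wedge.
- tape: roll of masking tape lying flat, 96 mm across, 25 mm high; origin under its centre. Leave alone.
- jar: clear jar with a white lid, 66 mm across, 85 mm high; origin under its centre. Leave alone.
- rosette: round plaster rosette casting, 72 mm across, about 22 mm high; origin under its centre. Leave alone.
There are look-alikes about, which are no part of the job. There is more than one size of the wedge; the job needs the larger. What is shaped like the mould_base but yellow is not meant.

How it is judged:
By the outcome, as a careful person would: the job done as asked, in the order asked, and still so for the second after the job is handed in, while the arm keeps its last pose, push and grip.
It also fails if it takes over 69 s, if anything falls off the work surface, if the arm or the gripper's body presses on something with over 40 N, if the wrist force passes 120 N, or if a joint passes its speed limit or range.

## Working session

There is one attempt and no reset: what is moved stays moved. The work goes in short steps, Python scripts to look and compute and a tool call to move; the robot and the scene stay as the last step left them, time stands still between calls to the robot, and variables do not carry over. Pictures are saved under pics/ and viewed, at most 10 in all, crops included, and the job is handed in when it is done.

Besides the shell and the picture viewer there is one more tool, called after "Emit:" as name([rows], argument=value, ...), one row to a line, values as JSON. servo_tool: Moves the arm, as the interface text tells. Its arguments: {"type":"object","properties":{"deltas":{"type":"array"},"squeeze":{"type":"number"}},"required":["deltas"]}

```bash
mkdir -p pics; ls
python3 - <<'E'
from plant import manip
import cv2,numpy as np
for n in ("scene","side"):
    f=manip.grab_frame(n); cv2.imwrite(f"pics/{n}0.png",f["image"]); np.savez(f"{n}0.npz",**f)
    print(n,np.round(-f["R"].T@f["t"],3))
print(manip.sense())
E
```

```text
pics
scene [ 0.828 -0.468  0.879]
side [ 0.118 -0.517  0.528]
{'t': 0.1, 'qpos': array([-1.33110901e+00,  2.21147539e-01,  1.52748683e+00, -6.24367620e-06,
        1.39473712e+00, -1.26106872e-01]), 'dq': array([ 0.00058753, -0.0014315 , -0.00319213,  0.00169248, -0.00080991,
        0.00125919]), 'tau': array([ 1.48514904e-03, -4.98236704e+01, -3.90547585e+01, -3.31871715e-04,
        5.59565815e-03, -1.04554496e-05]), 'tool_pos': array([ 0.22344656, -0.58323916,  0.3029136 ]), 'eef_rot': array([-3.08744739e+00, -5.71068816e-01,  1.68140779e-04]), 'wrist_force': array([-0.04036112, -0.34825367, -0.19330825]), 'torque': array([-0.02192405,  0.03003075, -0.01056476]), 'grip_force': 0.0, 'finger_gap': 0.08551649573499331}
```

View pics/scene0.png

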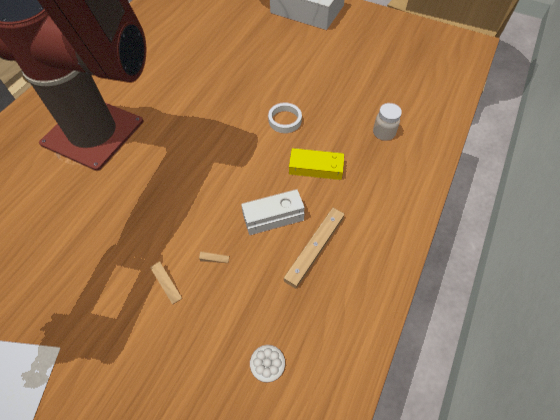

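View pics/side0.png

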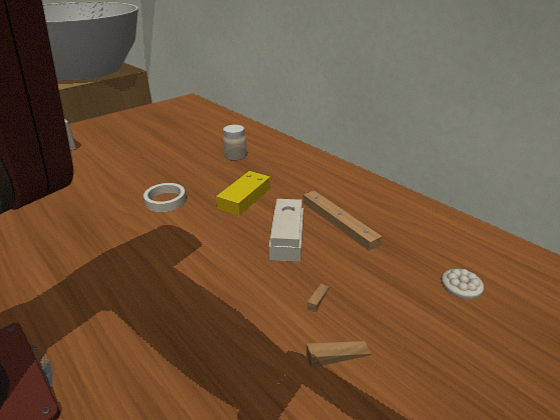

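The scene view shows these candidates:
- **Mould:** white at scene (273,211), with a yellow look-alike at (317,163). I choose the white one. Its pouring hole at (286,203) marks the plain end, on the right.
- **Wedge:** large at (166,283), small at (214,258). I choose the large one.
- **Others:** batten at (315,247), tape (285,117), jar (388,122), rosette (267,363).

Next I measure from depth and check the choice in one crop.

```bash
cat > h.py <<'E'
import numpy as np,cv2
def cloud(f):
    d=f["depth"];K=f["intrinsics"];v,u=np.mgrid[:d.shape[0],:d.shape[1]]
    c=np.stack([(u-K[0,2])/K[0,0]*d,(v-K[1,2])/K[1,1]*d,d],-1)
    P=(c-f["t"])@f["R"]; P[d==0]=np.nan; return P
def rect(pts):
    (c,s,a)=cv2.minAreaRect((pts[:,:2]*1000).astype(np.float32)); 
    if s[0]<s[1]: s=s[::-1];a+=90
    return np.round(c,1),np.round(s,1),round((a+90)%180-90,1)
E
python3 - <<'E'
from h import *
for n,seeds in (("scene",dict(mould=(273,211),yellow=(317,163),wedge=(166,283),small=(214,258),batten=(315,247),tape=(272,120),jar=(388,122),ros=(267,363))),
  ("side",dict(mould=(287,225),yellow=(245,190),wedge=(338,352),small=(318,297),batten=(340,218),tape=(165,190),ros=(463,283)))):
    f=np.load(n+"0.npz"); P=cloud(f); m=(np.nan_to_num(P[...,2])>0.004).astype(np.uint8)
    print(n,"bench z",np.nanmedian(P[330:400,300:400,2]))
    k,L=cv2.connectedComponents(m,connectivity=4)
    for o,(u,v) in seeds.items():
        q=P[L==L[v,u]]
        if L[v,u]==0: print(o,"none",P[v,u]);continue
        zt=np.percentile(q[:,2],98); print(o,len(q),"ztop",round(zt*1000,1),"all",rect(q),"top",rect(q[q[:,2]>zt-.006]))
f=np.load("scene0.npz")["image"]
cv2.imwrite("pics/crop.png",cv2.resize(f[180:310,140:350],None,fx=3.8,fy=3.8,interpolation=cv2.INTER_CUBIC))
P=cloud(np.load("scene0.npz"))
for u,v in ((153,267),(160,263),(174,302),(181,298),(166,283),(286,203)): print(u,v,np.round(P[v,u]*1000,1))
E
```

```text
scene bench z -0.0003550626440604913
mould 1865 ztop 58.2 all (array([583.4, -25.8]), array([140.4,  62.8]), 43.6) top (array([582.2, -24.4]), array([140.4,  58. ]), 44.2)
yellow 1372 ztop 39.5 all (array([614.9, 162.1]), array([139.9,  66.7]), 19.0) top (array([614.9, 161.9]), array([139.9,  63.9]), 19.4)
wedge 446 ztop 26.3 all (array([ 445. , -284.2]), array([92.3, 23.9]), -28.2) top (array([ 419.8, -270.8]), array([35. , 23.6]), -27.5)
small 190 ztop 18.2 all (array([ 506.4, -185.7]), array([59. , 17.4]), 22.7) top (array([ 493.1, -190.6]), array([30.7, 16.5]), 23.6)
batten 1391 ztop 26.8 all (array([708.8, -56.6]), array([221.4,  34.8]), 82.8) top (array([708.9, -56.2]), array([220.6,  34.7]), 82.7)
tape 530 ztop 26.8 all (array([465.5, 277.7]), array([97.4, 94.7]), -63.1) top (array([465.7, 278. ]), array([96.9, 94.3]), -62.7)
jar 778 ztop 86.7 all (array([738.9, 360.1]), array([63.8, 61.3]), 65.1) top (array([738.4, 364.6]), array([57.1, 56.2]), -73.2)
ros 1028 ztop 21.4 all (array([ 727. , -336.5]), array([71.1, 69. ]), -63.9) top (array([ 727.4, -335.9]), array([52.2, 51.4])
[... 465 characters left out ...]
16.1 all (array([ 501.2, -182.8]), array([53.6, 17.1]), 22.9) top (array([ 490.3, -187.3]), array([29.2, 17. ]), 24.7)
batten 1434 ztop 24.3 all (array([706.3, -52.9]), array([220.9,  36.9]), 82.9) top (array([706.5, -52.7]), array([220.6,  36.4]), 82.9)
tape 752 ztop 25.3 all (array([462.5, 281. ]), array([96.7, 94.8]), 54.2) top (array([462.7, 281.1]), array([95.9, 94.2]), -87.8)
ros 888 ztop 19.1 all (array([ 722.6, -332.7]), array([69.6, 66.8]), 87.4) top (array([ 723.3, -333.2]), array([51.7, 49.6]), -42.8)
153 267 [ 407.6 -270.5   28.7]
160 263 [ 415.  -255.2   26.7]
174 302 [ 483.9 -311.9    0.5]
181 298 [ 493.4 -298.     2.6]
166 283 [ 449.1 -286.1   14.8]
286 203 [604.2   2.8  44.7]
```

View pics/crop.png

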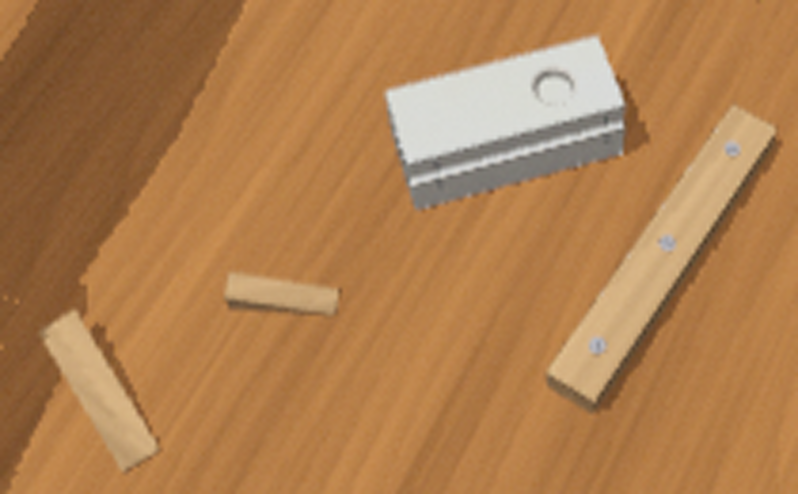

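The crop confirms the choice: white mould with its hole towards the upper right (plain end), and the large wedge at lower left with its butt at upper left and nose at lower right. I move above the mould for a wrist-camera measurement.

```bash
cat >> h.py <<'E'
from scipy.spatial.transform import Rotation as Ro
def go(s,x,y,z,yaw):
    "deltas (mm, rad) to TCP x,y,z mm, tool x at yaw deg, pointing down"
    R0=Ro.from_rotvec(s["eef_rot"]); y=float(y)
    R1=Ro.from_euler("z",yaw,degrees=True)*Ro.from_euler("x",180,degrees=True)
    d=R0.inv().apply(np.array([x,y,z])-s["tool_pos"]*1000); a=(R0.inv()*R1).as_rotvec()
    print("t",round(s["t"],2),"yaw",round(np.degrees(np.arctan2(*R0.as_matrix()[[1,0],0])),2),"tcp",np.round(s["tool_pos"]*1000,1),"->d",np.round(d,1),"a",np.round(a,4))
E
python3 -c "
from h import *;from plant import manip
print(manip.tcp_to_grasp); go(manip.sense(),560,-45,260,43.7)"
```

```text
0.0539
t 0.1 yaw 20.96 tcp [ 223.4 -583.2  302.9] ->d [ 506.8 -382.2   43.7] a [-0.0017 -0.0006 -0.3969]
```

Emit:
servo_tool([
  {"tx":30,"ty":-23,"tz":3,"az":-0.03},
  {"tx":70,"ty":-53,"tz":6,"az":-0.06},
  {"tx":109,"ty":-82,"tz":9,"az":-0.09},
  {"tx":148,"ty":-112,"tz":12,"az":-0.12},
  {"tx":187,"ty":-141,"tz":15,"az":-0.15},
  {"tx":226,"ty":-170,"tz":19,"az":-0.18},
  {"tx":265,"ty":-200,"tz":22,"az":-0.21},
  {"tx":304,"ty":-229,"tz":26,"az":-0.24},
  {"tx":343,"ty":-259,"tz":29,"az":-0.27},
  {"tx":382,"ty":-288,"tz":33,"az":-0.3},
])

```text
invalid input
```

Emit:
servo_tool([
  {"tx":40,"ty":-30,"tz":4,"az":-0.03},
  {"tx":78,"ty":-57,"tz":7,"az":-0.06},
  {"tx":106,"ty":-79,"tz":9,"az":-0.08},
  {"tx":119,"ty":-90,"tz":10,"az":-0.097},
  {"tx":125,"ty":-94,"tz":11,"az":-0.097},
  {"tx":125,"ty":-94,"tz":11,"az":-0.097},
  {"tx":125,"ty":-94,"tz":11,"az":-0.097},
])

```text
invalid input
```

Run:
```python
from h import *;from plant import manip
f=manip.grab_frame("wrist"); np.savez("w1.npz",**f); cv2.imwrite("pics/w1.png",f["image"])
P=cloud(f); z=np.nan_to_num(P[...,2])
print("cam",np.round(-f["R"].T@f["t"],3),"bench",np.nanmedian(P[np.abs(P[...,2])<.006][:,2]))
for lo,hi in ((.015,.03),(.045,.065),(.02,.032)):
    k,L,st,_=cv2.connectedComponentsWithStats(((z>lo)&(z<hi)).astype(np.uint8))
    for i in range(1,k):
        if st[i,4]>800: print(lo,hi,st[i],rect(P[L==i]),round(np.median(P[L==i][:,2])*1000,1))
s=manip.sense(); go(s,581,-23,200,43.7); print(s["wrist_force"])
```

```text
cam [ 0.293 -0.556  0.375] bench 0.0022881131492541885
t 0.15 yaw 20.96 tcp [ 223.5 -583.3  303. ] ->d [ 534.3 -395.2  103.7] a [-0.0015 -0.0005 -0.3969]
[ 0.34240488 -0.30126569 -0.05479083]
```

View pics/w1.png

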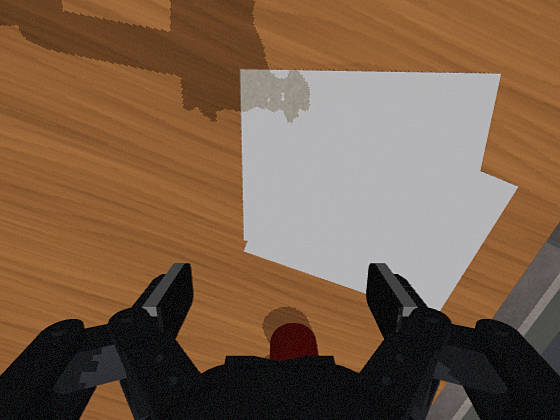

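The wrist picture shows bare bench and paper at (370,180), because the arm did not move. The calls were refused, probably because every key is required.

Emit:
servo_tool([
  {"tx":30,"ty":-23,"tz":3,"ax":0,"ay":0,"az":-0.03,"jaw":1},
  {"tx":70,"ty":-53,"tz":6,"ax":0,"ay":0,"az":-0.06,"jaw":1},
  {"tx":109,"ty":-82,"tz":9,"ax":0,"ay":0,"az":-0.09,"jaw":1},
  {"tx":148,"ty":-112,"tz":12,"ax":0,"ay":0,"az":-0.12,"jaw":1},
  {"tx":187,"ty":-141,"tz":15,"ax":0,"ay":0,"az":-0.15,"jaw":1},
  {"tx":226,"ty":-170,"tz":19,"ax":0,"ay":0,"az":-0.18,"jaw":1},
  {"tx":265,"ty":-200,"tz":22,"ax":0,"ay":0,"az":-0.21,"jaw":1},
  {"tx":304,"ty":-229,"tz":26,"ax":0,"ay":0,"az":-0.24,"jaw":1},
  {"tx":343,"ty":-259,"tz":29,"ax":0,"ay":0,"az":-0.27,"jaw":1},
  {"tx":382,"ty":-288,"tz":33,"ax":0,"ay":0,"az":-0.3,"jaw":1},
])

```text
t: 1.15
tool_pos: [0.4779, -0.1761, 0.2709]
eef_rot: [2.968, 1.028, 0.0]
wrist_force: [-0.3, -0.8, 0.3]
finger_gap: 0.0852
grip_force: 0.0
```

Emit:
servo_tool([
  {"tx":40,"ty":-20,"tz":4,"ax":0,"ay":0,"az":-0.04,"jaw":1},
  {"tx":76,"ty":-38,"tz":8,"ax":0,"ay":0,"az":-0.08,"jaw":1},
  {"tx":93,"ty":-46,"tz":10,"ax":0,"ay":0,"az":-0.096,"jaw":1},
  {"tx":98,"ty":-49,"tz":11,"ax":0,"ay":0,"az":-0.096,"jaw":1},
  {"tx":98,"ty":-49,"tz":11,"ax":0,"ay":0,"az":-0.096,"jaw":1},
  {"tx":98,"ty":-49,"tz":11,"ax":0,"ay":0,"az":-0.096,"jaw":1},
])

```text
t: 1.75
tool_pos: [0.5237, -0.0798, 0.2598]
eef_rot: [2.917, 1.166, -0.001]
wrist_force: [0.1, -0.1, -0.5]
finger_gap: 0.0854
grip_force: 0.0
```

```bash
cat > look.py <<'E'
from h import *;from plant import manip;import sys
def look(n,bands,cam="wrist"):
    f=manip.grab_frame(cam); np.savez(n+".npz",**f); cv2.imwrite(f"pics/{n}.png",f["image"])
    P=cloud(f); z=np.nan_to_num(P[...,2])
    print("cam",np.round(-f["R"].T@f["t"],3),"bench",np.nanmedian(P[np.abs(P[...,2])<.006][:,2]))
    for lo,hi in bands:
        k,L,st,_=cv2.connectedComponentsWithStats(((z>lo)&(z<hi)).astype(np.uint8))
        for i in range(1,k):
            if st[i,4]>800: print(lo,hi,st[i],rect(P[L==i]),round(np.median(P[L==i][:,2])*1000,1))
    return f,P
E
python3 - <<'E'
from look import *
look("w2",((.018,.03),(.045,.065)))
s=manip.sense(); go(s,581,-23,200,43.7); print(s["wrist_force"])
E
```

```text
cam [ 0.578 -0.027  0.332] bench 0.002032305579196662
0.018 0.03 [ 353    0  122  139 6449] (array([704.2, -86. ]), array([156.4,  35.4]), 83.0) 25.8
0.045 0.065 [  244    19    68   171 10645] (array([581. , -22.3]), array([140.4,  54.1]), 43.6) 57.8
t 1.8 yaw 43.56 tcp [523.7 -80.1 260. ] ->d [80.9 -1.9 59.9] a [ 0.0002  0.0004 -0.0025]
[-0.28460006  0.28799841  0.19426228]
```

View pics/w2.png

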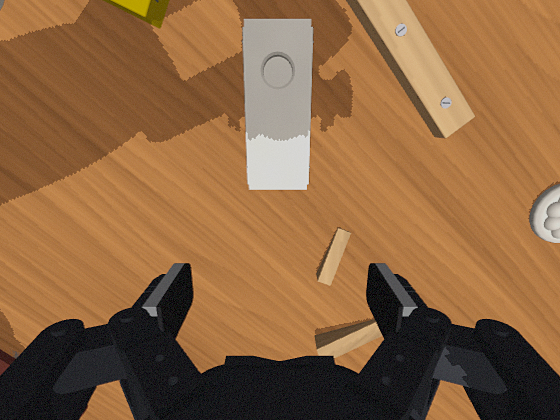

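The wrist picture shows the mould at (278,105) with its hole at (278,70), the batten at (425,65), the small wedge at (333,256) and the large wedge at (345,335). All three cameras agree on the mould at (581,-22), yaw 43.6. Now I reach, descend and grip.

Emit:
servo_tool([
  {"tx":30,"ty":-1,"tz":20,"ax":0,"ay":0,"az":0,"jaw":1},
  {"tx":62,"ty":-2,"tz":45,"ax":0,"ay":0,"az":0,"jaw":1},
  {"tx":79,"ty":-2.4,"tz":75,"ax":0,"ay":0,"az":0,"jaw":1},
  {"tx":81.4,"ty":-2.4,"tz":105,"ax":0,"ay":0,"az":0,"jaw":1},
  {"tx":81.4,"ty":-2.4,"tz":125,"ax":0,"ay":0,"az":0,"jaw":1},
  {"tx":81.4,"ty":-2.4,"tz":145,"ax":0,"ay":0,"az":0,"jaw":1},
  {"tx":81.4,"ty":-2.4,"tz":165,"ax":0,"ay":0,"az":0,"jaw":1},
  {"tx":81.4,"ty":-2.4,"tz":182,"ax":0,"ay":0,"az":0,"jaw":1},
  {"tx":81.4,"ty":-2.4,"tz":191,"ax":0,"ay":0,"az":0,"jaw":1},
  {"tx":81.4,"ty":-2.4,"tz":191,"ax":0,"ay":0,"az":0,"jaw":1},
])

```text
t: 2.8
tool_pos: [0.5803, -0.022, 0.0677]
eef_rot: [-2.916, -1.165, 0.004]
wrist_force: [-0.5, -0.4, 0.7]
finger_gap: 0.0856
grip_force: 0.0
```

Emit:
servo_tool([
  {"tx":0,"ty":0,"tz":0,"ax":0,"ay":0,"az":0,"jaw":0.6},
  {"tx":0,"ty":0,"tz":0,"ax":0,"ay":0,"az":0,"jaw":0.5},
  {"tx":0,"ty":0,"tz":0,"ax":0,"ay":0,"az":0,"jaw":0.5},
  {"tx":0,"ty":0,"tz":0,"ax":0,"ay":0,"az":0,"jaw":0.5},
  {"tx":0,"ty":0,"tz":0,"ax":0,"ay":0,"az":0,"jaw":0.5},
  {"tx":0,"ty":0,"tz":0,"ax":0,"ay":0,"az":0,"jaw":0.5},
], squeeze=50)

```text
t: 3.4
tool_pos: [0.5824, -0.0215, 0.0704]
eef_rot: [2.915, 1.167, 0.003]
wrist_force: [-0.7, -2.8, 6.2]
finger_gap: 0.0612
grip_force: 57.7
```

```bash
python3 -c "
from h import *;from plant import manip
s=manip.sense();print(s['finger_gap'],s['grip_force'],s['wrist_force']); go(s,581,-22.3,74,-7)"
```

```text
0.06123959150008922 57.65990853309631 [-0.73279424 -2.77282848  6.16397955]
t 3.4 yaw 43.64 tcp [582.4 -21.5  70.4] ->d [-1.5 -0.4 -3.7] a [ 0.0016 -0.0021  0.8839]
```

Emit:
servo_tool([
  {"tx":0,"ty":0,"tz":-3,"ax":0,"ay":0,"az":0,"jaw":0.5},
  {"tx":0,"ty":0,"tz":-6,"ax":0,"ay":0,"az":0,"jaw":0.5},
  {"tx":0,"ty":0,"tz":-8,"ax":0,"ay":0,"az":0,"jaw":0.5},
  {"tx":0,"ty":0,"tz":-8,"ax":0,"ay":0,"az":0.03,"jaw":0.5},
  {"tx":0,"ty":0,"tz":-8,"ax":0,"ay":0,"az":0.08,"jaw":0.5},
  {"tx":0,"ty":0,"tz":-8,"ax":0,"ay":0,"az":0.15,"jaw":0.5},
  {"tx":0,"ty":0,"tz":-8,"ax":0,"ay":0,"az":0.22,"jaw":0.5},
  {"tx":0,"ty":0,"tz":-8,"ax":0,"ay":0,"az":0.29,"jaw":0.5},
  {"tx":0,"ty":0,"tz":-8,"ax":0,"ay":0,"az":0.36,"jaw":0.5},
  {"tx":0,"ty":0,"tz":-8,"ax":0,"ay":0,"az":0.43,"jaw":0.5},
])

```text
t: 4.4
tool_pos: [0.5807, -0.0208, 0.0763]
eef_rot: [-3.099, -0.514, 0.002]
wrist_force: [0.4, 0.4, -5.0]
finger_gap: 0.0615
grip_force: 56.5
```

Emit:
servo_tool([
  {"tx":0,"ty":0,"tz":0,"ax":0,"ay":0,"az":0.07,"jaw":0.5},
  {"tx":0,"ty":0,"tz":0,"ax":0,"ay":0,"az":0.14,"jaw":0.5},
  {"tx":0,"ty":0,"tz":0,"ax":0,"ay":0,"az":0.21,"jaw":0.5},
  {"tx":0,"ty":0,"tz":0,"ax":0,"ay":0,"az":0.28,"jaw":0.5},
  {"tx":0,"ty":0,"tz":0,"ax":0,"ay":0,"az":0.35,"jaw":0.5},
  {"tx":0,"ty":0,"tz":0,"ax":0,"ay":0,"az":0.41,"jaw":0.5},
  {"tx":0,"ty":0,"tz":0,"ax":0,"ay":0,"az":0.44,"jaw":0.5},
  {"tx":0,"ty":0,"tz":0,"ax":0,"ay":0,"az":0.454,"jaw":0.5},
  {"tx":0,"ty":0,"tz":0,"ax":0,"ay":0,"az":0.454,"jaw":0.5},
  {"tx":0,"ty":0,"tz":0,"ax":0,"ay":0,"az":0.454,"jaw":0.5},
])

```text
t: 5.4
tool_pos: [0.5812, -0.021, 0.0768]
eef_rot: [-3.136, 0.19, 0.0]
wrist_force: [-0.5, 0.2, -4.9]
finger_gap: 0.0614
grip_force: 56.5
```

Run:
```python
from look import *
s=manip.sense();print(s['finger_gap'],s['grip_force'],s['wrist_force']); go(s,621.2,-43.8,75,-7)
look("s3",((.01,.07),),"scene"); look("d3",((.01,.07),),"side")
```

```text
0.06141569628082253 56.5056449174881 [-0.49080921  0.22250291 -4.87185945]
t 5.4 yaw -6.95 tcp [581.2 -21.   76.8] ->d [42.4 17.8  1.8] a [-0.      0.0002  0.0008]
cam [ 0.828 -0.468  0.879] bench -0.0003565484360152169
0.01 0.07 [ 270    0   75   29 1095] (array([336.5, 741.9]), array([266., 131.]), 33.6) 38.2
0.01 0.07 [  39  103  104   66 2478] (array([ 2.4, -3.5]), array([207.1, 206.9]), -0.6) 12.7
0.01 0.07 [ 290  149   54   29 1279] (array([614.7, 163.3]), array([139.6,  68.6]), 19.0) 34.9
0.01 0.07 [ 253  195   51   43 1019] (array([611.1, -43.4]), array([108.4,  79.3]), 69.8) 59.0
0.01 0.07 [ 284  208   61   80 1349] (array([709. , -56.5]), array([221.1,  34.9]), 83.0) 23.5
0.01 0.07 [250 346  35  35 844] (array([ 728. , -336.2]), array([67.2, 65.7]), 4.3) 15.9
cam [ 0.118 -0.517  0.528] bench -0.0011921316373673862
0.01 0.07 [ 30  54  97  25 941] (array([ 705.9, 1468. ]), array([404.3, 169.4]), -15.9) 42.7
0.01 0.07 [ 327   84  233   91 4537] (array([1284.3,  103.4]), array([818.8,  18.2]), -89.8) 40.3
0.01 0.07 [   0  127   75   40 1546] (array([308.2, 721.8]), array([197.9,  16.7]), 0.6) 39.6
0.01 0.07 [ 216  171   51   41 1181] (array([611.1, 165.3]), array([142.9,  64.4]), 18.2) 34.1
0.01 0.07 [ 249  190  133   66 3338] (array([615. , -42.6]), array([221.3, 220.6]), 83.7) 27.3
0.01 0.07 [   0  323   58   97 3527] (array([71.4,  0.8]), array([204.8,  59.8]), 90.0) 11.4
```

Emit:
servo_tool([
  {"tx":4,"ty":2,"tz":0,"ax":0,"ay":0,"az":0,"jaw":0.5},
  {"tx":12,"ty":6,"tz":0,"ax":0,"ay":0,"az":0,"jaw":0.5},
  {"tx":22,"ty":11,"tz":0,"ax":0,"ay":0,"az":0,"jaw":0.5},
  {"tx":30,"ty":15,"tz":0,"ax":0,"ay":0,"az":0,"jaw":0.5},
  {"tx":34,"ty":17.5,"tz":0,"ax":0,"ay":0,"az":0,"jaw":0.5},
  {"tx":36,"ty":17.8,"tz":1,"ax":0,"ay":0,"az":0,"jaw":0.5},
  {"tx":36,"ty":17.8,"tz":3,"ax":0,"ay":0,"az":0,"jaw":0.5},
  {"tx":36,"ty":17.8,"tz":5,"ax":0,"ay":0,"az":0,"jaw":0.5},
  {"tx":36,"ty":17.8,"tz":6,"ax":0,"ay":0,"az":0,"jaw":0.5},
  {"tx":36,"ty":17.8,"tz":6.3,"ax":0,"ay":0,"az":0,"jaw":0.5},
])

```text
t: 6.5
tool_pos: [0.6146, -0.0429, 0.0705]
eef_rot: [-3.136, 0.191, 0.001]
wrist_force: [0.1, -0.7, -3.0]
finger_gap: 0.0618
grip_force: 56.6
```

Emit:
servo_tool([
  {"tx":1,"ty":0,"tz":0,"ax":0,"ay":0,"az":0,"jaw":0.5},
  {"tx":2,"ty":0,"tz":0,"ax":0,"ay":0,"az":0,"jaw":0.5},
  {"tx":3,"ty":0,"tz":0,"ax":0,"ay":0,"az":0,"jaw":0.5},
  {"tx":4,"ty":0,"tz":0,"ax":0,"ay":0,"az":0,"jaw":0.5},
])

```text
t: 6.9
tool_pos: [0.619, -0.0436, 0.0706]
eef_rot: [-3.136, 0.192, -0.0]
wrist_force: [-0.6, -1.1, -5.5]
finger_gap: 0.0612
grip_force: 56.5
```

Emit:
servo_tool([
  {"tx":0.7,"ty":0,"tz":0,"ax":0,"ay":0,"az":0,"jaw":0.5},
  {"tx":1.4,"ty":0,"tz":0,"ax":0,"ay":0,"az":0,"jaw":0.5},
  {"tx":2,"ty":0,"tz":0,"ax":0,"ay":0,"az":0,"jaw":0.5},
])

```text
t: 7.2
tool_pos: [0.6209, -0.0439, 0.0706]
eef_rot: [-3.136, 0.192, 0.0]
wrist_force: [-0.3, 0.6, -5.5]
finger_gap: 0.0612
grip_force: 56.5
```

Emit:
servo_tool([
  {"tx":0,"ty":0,"tz":0.5,"ax":0,"ay":0,"az":0,"jaw":0.5},
  {"tx":0,"ty":0,"tz":1,"ax":0,"ay":0,"az":0,"jaw":0.5},
  {"tx":0.5,"ty":0,"tz":1,"ax":0,"ay":0,"az":0,"jaw":0.5},
  {"tx":1,"ty":0,"tz":1,"ax":0,"ay":0,"az":0,"jaw":0.5},
])

```text
t: 7.6
tool_pos: [0.622, -0.044, 0.0704]
eef_rot: [3.136, -0.192, 0.0]
wrist_force: [-5.4, 0.5, 5.4]
finger_gap: 0.0613
grip_force: 57.8
```

Emit:
servo_tool([
  {"tx":0.5,"ty":0,"tz":0.5,"ax":0,"ay":0,"az":0,"jaw":0.5},
  {"tx":1,"ty":0,"tz":0.5,"ax":0,"ay":0,"az":0,"jaw":0.5},
  {"tx":1.5,"ty":0,"tz":0.5,"ax":0,"ay":0,"az":0,"jaw":0.5},
])

```text
t: 7.9
tool_pos: [0.6234, -0.0442, 0.0704]
eef_rot: [3.135, -0.192, -0.0]
wrist_force: [-8.0, 0.5, 10.2]
finger_gap: 0.0612
grip_force: 58.5
```

Emit:
servo_tool([
  {"tx":0.5,"ty":0,"tz":-0.4,"ax":0,"ay":0,"az":0,"jaw":0.5},
  {"tx":1,"ty":0,"tz":-0.7,"ax":0,"ay":0,"az":0,"jaw":0.5},
  {"tx":1.5,"ty":0,"tz":-0.7,"ax":0,"ay":0,"az":0,"jaw":0.5},
])

```text
t: 8.2
tool_pos: [0.6236, -0.0443, 0.0704]
eef_rot: [3.136, -0.192, -0.005]
wrist_force: [-14.1, 2.7, 11.9]
finger_gap: 0.0614
grip_force: 58.4
```

Emit:
servo_tool([
  {"tx":0.5,"ty":0,"tz":0,"ax":0,"ay":0,"az":0,"jaw":0.5},
  {"tx":1,"ty":0,"tz":0,"ax":0,"ay":0,"az":0,"jaw":0.5},
])

```text
t: 8.4
tool_pos: [0.6237, -0.0443, 0.0704]
eef_rot: [-3.136, 0.192, 0.009]
wrist_force: [-18.2, 1.0, 14.8]
finger_gap: 0.0615
grip_force: 58.9
```

Run:
```python
from h import *;from plant import manip
s=manip.sense();print(s['finger_gap'],s['wrist_force'],s['torque']); go(s,621.2,-43.8,75,-7)
```

```text
0.06150587249910233 [-18.24931768   1.00703532  14.79170275] [-0.32700347  1.99829344 -0.29922906]
t 8.4 yaw -7.0 tcp [623.7 -44.3  70.4] ->d [-2.6 -0.1 -4.6] a [0.0003 0.0058 0.0001]
```

Emit:
servo_tool([
  {"tx":-0.7,"ty":0,"tz":-0.7,"ax":0,"ay":0,"az":0,"jaw":0.5},
  {"tx":-1,"ty":0,"tz":-1,"ax":0,"ay":0,"az":0,"jaw":0.8},
  {"tx":-1,"ty":0,"tz":-1,"ax":0,"ay":0,"az":0,"jaw":1},
  {"tx":-1,"ty":0,"tz":-1,"ax":0,"ay":0,"az":0,"jaw":1},
  {"tx":-1,"ty":0,"tz":-1,"ax":0,"ay":0,"az":0,"jaw":1},
  {"tx":-1,"ty":0,"tz":-15,"ax":0,"ay":0,"az":0,"jaw":1},
  {"tx":-1,"ty":0,"tz":-40,"ax":0,"ay":0,"az":0,"jaw":1},
  {"tx":-1,"ty":0,"tz":-70,"ax":0,"ay":0,"az":0,"jaw":1},
  {"tx":-20,"ty":0,"tz":-110,"ax":0,"ay":0,"az":0,"jaw":1},
  {"tx":-50,"ty":0,"tz":-150,"ax":0,"ay":0,"az":0,"jaw":1},
])

```text
t: 9.4
tool_pos: [0.5766, -0.0386, 0.2222]
eef_rot: [3.136, -0.192, 0.003]
wrist_force: [0.4, 0.0, 1.8]
finger_gap: 0.0855
grip_force: 0.0
```

Emit:
servo_tool([
  {"tx":-15,"ty":0,"tz":-20,"ax":0,"ay":0,"az":0,"jaw":1},
  {"tx":-20,"ty":0,"tz":-30,"ax":0,"ay":0,"az":0,"jaw":1},
  {"tx":-20,"ty":0,"tz":-30,"ax":0,"ay":0,"az":0,"jaw":1},
  {"tx":-20,"ty":0,"tz":-30,"ax":0,"ay":0,"az":0,"jaw":1},
])

```text
t: 9.8
tool_pos: [0.5565, -0.036, 0.2492]
eef_rot: [-3.136, 0.192, 0.0]
wrist_force: [-0.1, 0.3, 0.1]
finger_gap: 0.0855
grip_force: 0.0
```

Run:
```python
from look import *
look("w4",((.018,.03),(.034,.042),(.045,.065)))
s=manip.sense();go(s,400,-240,230,-28)
```

```text
cam [ 0.631 -0.044  0.321] bench 0.001980467392657299
0.018 0.03 [  151     2   257    47 10795] (array([708. , -54.6]), array([219.8,  34.6]), 82.9) 25.8
0.018 0.03 [  47   79   93  134 1034] (array([624. , 135.3]), array([139.5,   2.4]), 18.7) 24.3
0.018 0.03 [479 262  39  42 888] (array([ 424.1, -271.2]), array([44.6, 26.4]), -28.1) 22.6
0.018 0.03 [   0  264   63   76 1664] (array([459.8, 268.1]), array([96.4, 69.9]), -23.8) 25.7
0.034 0.042 [   0   78  133  161 9523] (array([614.1, 164.4]), array([140. ,  63.8]), 18.8) 37.5
0.045 0.065 [  246    37    69   171 10875] (array([621.9, -44. ]), array([139.7,  54.3]), -7.0) 57.8
t 9.85 yaw -7.01 tcp [556.2 -35.9 248.4] ->d [-130.1  221.6   18.6] a [1.000e-04 1.800e-03 3.664e-01]
```

View pics/w4.png

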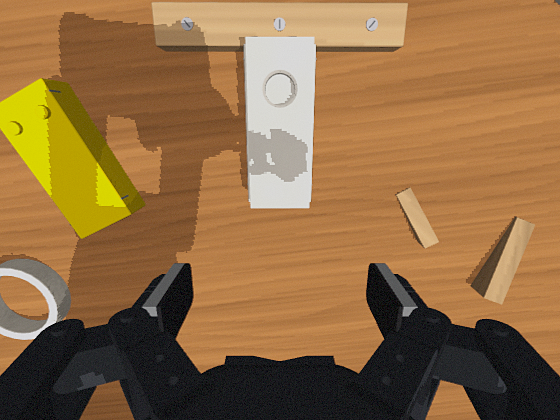

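The wrist picture shows the closed mould (280,120) flat on the batten (280,25), yaw -7.0 against -7.1, with a 69.8 mm gap from centre to face. It is seated. The large wedge is at (502,260). I go there next.

Emit:
servo_tool([
  {"tx":-12,"ty":20,"tz":2,"ax":0,"ay":0,"az":0.03,"jaw":1},
  {"tx":-32,"ty":52,"tz":6,"ax":0,"ay":0,"az":0.08,"jaw":1},
  {"tx":-55,"ty":90,"tz":10,"ax":0,"ay":0,"az":0.14,"jaw":1},
  {"tx":-78,"ty":127,"tz":15,"ax":0,"ay":0,"az":0.2,"jaw":1},
  {"tx":-101,"ty":165,"tz":20,"ax":0,"ay":0,"az":0.26,"jaw":1},
  {"tx":-124,"ty":202,"tz":24,"ax":0,"ay":0,"az":0.32,"jaw":1},
  {"tx":-138,"ty":225,"tz":27,"ax":0,"ay":0,"az":0.355,"jaw":1},
  {"tx":-144,"ty":233,"tz":28,"ax":0,"ay":0,"az":0.366,"jaw":1},
  {"tx":-144,"ty":233,"tz":28,"ax":0,"ay":0,"az":0.366,"jaw":1},
  {"tx":-144,"ty":233,"tz":28,"ax":0,"ay":0,"az":0.366,"jaw":1},
])

```text
t: 10.85
tool_pos: [0.3854, -0.2491, 0.2212]
eef_rot: [-3.047, 0.758, 0.001]
wrist_force: [-0.0, 0.6, -0.2]
finger_gap: 0.0854
grip_force: 0.0
```

Run:
```python
from look import *
f,P=look("w5",((.006,.035),))
z=np.nan_to_num(P[...,2]); k,L,st,_=cv2.connectedComponentsWithStats(((z>.006)&(z<.035)).astype(np.uint8))
i=L[tuple(np.argwhere((np.abs(P[...,0]-.445)<.003)&(np.abs(P[...,1]+.283)<.003))[0])]
q=P[L==i]; c,s,a=rect(q); a=np.radians(a if a<0 else a); e=np.array([np.cos(a),np.sin(a)])
x=q[:,:2]@e*1000; print("range along",x.min(),x.max(),"fit z",np.polyfit(x,q[:,2]*1000,1),"lat",np.percentile(q[:,:2]@[-e[1],e[0]]*1000,[1,99]))
print(c,s,np.degrees(a)); go(manip.sense(),424,-271,150,np.degrees(a))
```

```text
cam [ 0.451 -0.284  0.293] bench 0.0018924048692064396
0.006 0.035 [ 268   69   28  110 2797] (array([ 445.4, -283.3]), array([93.1, 23.7]), -28.8) 16.6
0.006 0.035 [ 125   88   61   59 1282] (array([ 505.5, -183.4]), array([58.8, 17.1]), 22.5) 12.6
range along 480.2744594043659 573.3524459490376 fit z [ -0.23803276 141.85464914] lat [-45.23969316 -21.95386117]
[ 445.4 -283.3] [93.1 23.7] -28.8
t 10.9 yaw -27.9 tcp [ 385.6 -248.9  221.4] ->d [44.3  1.6 71.4] a [-0.0007  0.0007  0.0158]
```

View pics/w5.png

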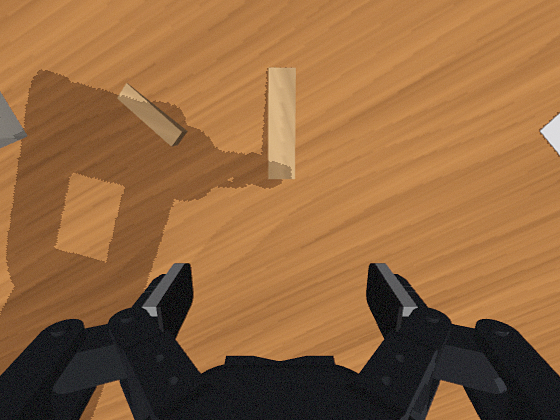

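The wrist picture shows the large wedge at (282,123), with its butt at (282,172) and nose at (282,68). The small one is at (152,115). I descend on the large one, 72 mm behind the nose.

Emit:
servo_tool([
  {"tx":15,"ty":1,"tz":15,"ax":0,"ay":0,"az":0.005,"jaw":1},
  {"tx":35,"ty":2,"tz":38,"ax":0,"ay":0,"az":0.01,"jaw":1},
  {"tx":44,"ty":2,"tz":68,"ax":0,"ay":0,"az":0.0105,"jaw":0.9},
  {"tx":45.4,"ty":2,"tz":95,"ax":0,"ay":0,"az":0.0105,"jaw":0.7},
  {"tx":45.4,"ty":2,"tz":115,"ax":0,"ay":0,"az":0.0105,"jaw":0.6},
  {"tx":45.4,"ty":2,"tz":132,"ax":0,"ay":0,"az":0.0105,"jaw":0.6},
  {"tx":45.4,"ty":2,"tz":142,"ax":0,"ay":0,"az":0.0105,"jaw":0.6},
  {"tx":45.4,"ty":2,"tz":146,"ax":0,"ay":0,"az":0.0105,"jaw":0.6},
  {"tx":45.4,"ty":2,"tz":146,"ax":0,"ay":0,"az":0.0105,"jaw":0.6},
  {"tx":45.4,"ty":2,"tz":146,"ax":0,"ay":0,"az":0.0105,"jaw":0.6},
])

```text
t: 11.9
tool_pos: [0.4249, -0.2729, 0.0767]
eef_rot: [3.044, -0.774, 0.002]
wrist_force: [0.0, -0.2, 0.7]
finger_gap: 0.0513
grip_force: 0.0
```

Emit:
servo_tool([
  {"tx":0,"ty":0,"tz":0,"ax":0,"ay":0,"az":0,"jaw":0.4},
  {"tx":0,"ty":0,"tz":0,"ax":0,"ay":0,"az":0,"jaw":0.25},
  {"tx":0,"ty":0,"tz":0,"ax":0,"ay":0,"az":0,"jaw":0.15},
  {"tx":0,"ty":0,"tz":0,"ax":0,"ay":0,"az":0,"jaw":0.1},
  {"tx":0,"ty":0,"tz":0,"ax":0,"ay":0,"az":0,"jaw":0.1},
  {"tx":0,"ty":0,"tz":0,"ax":0,"ay":0,"az":0,"jaw":0.1},
  {"tx":0,"ty":0,"tz":0,"ax":0,"ay":0,"az":0,"jaw":0.1},
], squeeze=80)

```text
t: 12.6
tool_pos: [0.4248, -0.2733, 0.077]
eef_rot: [3.044, -0.775, 0.003]
wrist_force: [-0.7, 0.9, 4.9]
finger_gap: 0.0218
grip_force: 79.4
```

Run:
```python
from look import *
s=manip.sense();print(s['finger_gap'],s['grip_force'],s['wrist_force']); go(s,424.8,-271.9,75,-28.5)
f=manip.grab_frame("side"); np.savez("d6.npz",**f)
```

```text
0.021815618763952375 79.35338124632835 [-0.66326406  0.94516782  4.86498709]
t 12.6 yaw -28.58 tcp [ 424.8 -273.3   77. ] ->d [-0.7 -1.3  2. ] a [ 0.0004 -0.0019 -0.0014]
```

Emit:
servo_tool([
  {"tx":0,"ty":0,"tz":-8,"ax":0,"ay":0,"az":0,"jaw":0.1},
  {"tx":0,"ty":0,"tz":-25,"ax":0,"ay":0,"az":0,"jaw":0.1},
  {"tx":-4,"ty":-10,"tz":-45,"ax":0,"ay":0,"az":-0.02,"jaw":0.1},
  {"tx":-14,"ty":-36,"tz":-58,"ax":0,"ay":0,"az":-0.06,"jaw":0.1},
  {"tx":-28,"ty":-70,"tz":-60,"ax":0,"ay":0,"az":-0.11,"jaw":0.1},
  {"tx":-43,"ty":-108,"tz":-60,"ax":0,"ay":0,"az":-0.17,"jaw":0.1},
  {"tx":-58,"ty":-146,"tz":-60,"ax":0,"ay":0,"az":-0.235,"jaw":0.1},
  {"tx":-72,"ty":-184,"tz":-60,"ax":0,"ay":0,"az":-0.3,"jaw":0.1},
  {"tx":-84,"ty":-214,"tz":-60,"ax":0,"ay":0,"az":-0.35,"jaw":0.1},
  {"tx":-92,"ty":-234,"tz":-60,"ax":0,"ay":0,"az":-0.375,"jaw":0.1},
])

```text
t: 13.65
tool_pos: [0.4551, -0.0211, 0.1362]
eef_rot: [-3.136, 0.189, -0.0]
wrist_force: [0.5, 0.4, -1.2]
finger_gap: 0.0222
grip_force: 78.6
```

Emit:
servo_tool([
  {"tx":0,"ty":0,"tz":0,"ax":0,"ay":0,"az":0,"jaw":0.1},
  {"tx":0,"ty":0,"tz":0,"ax":0,"ay":0,"az":0,"jaw":0.1},
])

```text
t: 13.85
tool_pos: [0.4552, -0.0231, 0.1361]
eef_rot: [3.135, -0.193, 0.0]
wrist_force: [-0.1, 0.5, -0.2]
finger_gap: 0.0222
grip_force: 78.6
```

Run:
```python
from look import *
f,P=look("w7",((.045,.1),))
s=manip.sense();print(s['finger_gap'],s['grip_force'],s['wrist_force']); go(s,456.1,-23.7,123,-7.05)
P2=cloud(np.load("w7.npz"))
R=Ro.from_rotvec(s["eef_rot"]); q=R.inv().apply(P2.reshape(-1,3)-s["tool_pos"])*1000
m=(np.abs(q[:,1])<20)&(q[:,2]>15)&(q[:,2]<90)&(q[:,0]>14)&(q[:,0]<85)
w=q[m]; print(len(w),"range",w.min(0),w.max(0)); 
for a in range(14,84,8):
    b=w[(w[:,0]>=a)&(w[:,0]<a+8)]
    if len(b): print(a,len(b),np.percentile(b[:,1],[2,98]).round(1),np.median(b[:,2]).round(1))
```

```text
cam [ 0.53  -0.032  0.208] bench 0.001915547972138314
0.045 0.1 [ 219    0  124   70 8426] (array([565.3, -36.8]), array([54.3, 26.5]), 83.0) 57.8
0.045 0.1 [  222   126   116   205 12011] (array([478.7, -25.5]), array([95.5, 49.6]), -6.8) 76.4
0.02243651943549343 78.61525900661945 [ 0.18430429 -0.1276734  -0.68123895]
t 13.9 yaw -7.1 tcp [455.3 -23.7 136. ] ->d [ 0.8 -0.1 13. ] a [ 0.0004 -0.0003 -0.0008]
6425 range [ 14.00684538 -13.45614973  23.40276536] [71.20148904 16.331081   73.62963561]
14 870 [-12.6  10.5] 59.3
22 875 [-12.6  10.3] 61.2
30 881 [-12.7  10.3] 63.2
38 889 [-12.7  10.3] 65.1
46 895 [-12.9  10.1] 67.0
54 928 [-12.9  10.1] 68.9
62 931 [-12.9  10.1] 70.9
70 156 [-12.8  10. ] 72.0
```

View pics/w7.png

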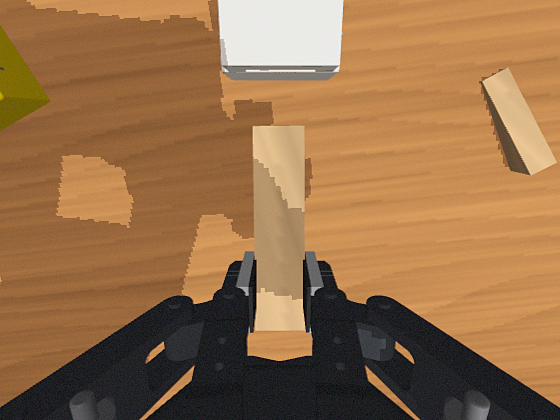

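The wrist picture shows the wedge level in the grip with its nose at (279,126), facing the slot at (280,68), lateral offset under 1 mm and about 26 mm short. I lower to slot height and enter.

Emit:
servo_tool([
  {"tx":0,"ty":0.5,"tz":8,"ax":0,"ay":0,"az":0,"jaw":0.1},
  {"tx":0,"ty":0.5,"tz":16,"ax":0,"ay":0,"az":0,"jaw":0.1},
  {"tx":0,"ty":0.5,"tz":21,"ax":0,"ay":0,"az":0,"jaw":0.1},
  {"tx":0,"ty":0.5,"tz":21,"ax":0,"ay":0,"az":0,"jaw":0.1},
  {"tx":0,"ty":0.5,"tz":21,"ax":0,"ay":0,"az":0,"jaw":0.1},
])

```text
t: 14.4
tool_pos: [0.4549, -0.0239, 0.1144]
eef_rot: [-3.135, 0.195, 0.001]
wrist_force: [-0.1, 0.1, -1.1]
finger_gap: 0.0221
grip_force: 78.6
```

Run:
```python
from look import *
s=manip.sense();print(s['wrist_force']); go(s,456.1,-23.7,114.5,-7.05)
f=manip.grab_frame("side"); i=f["image"]; P=cloud(f)
uv=f["intrinsics"]@(f["R"]@np.array([.545,-.035,.04])+f["t"]); u,v=(uv[:2]/uv[2]).astype(int); print(u,v)
cv2.imwrite("pics/d8.png",cv2.resize(i[v-60:v+60,u-80:u+80],None,fx=5,fy=5,interpolation=cv2.INTER_CUBIC))
```

```text
[-0.09353678  0.14273862 -1.09681925]
t 14.4 yaw -7.12 tcp [454.9 -23.9 114.4] ->d [ 1.1 -0.3 -0.1] a [-0.0001  0.001  -0.0012]
278 233
```

View pics/d8.png

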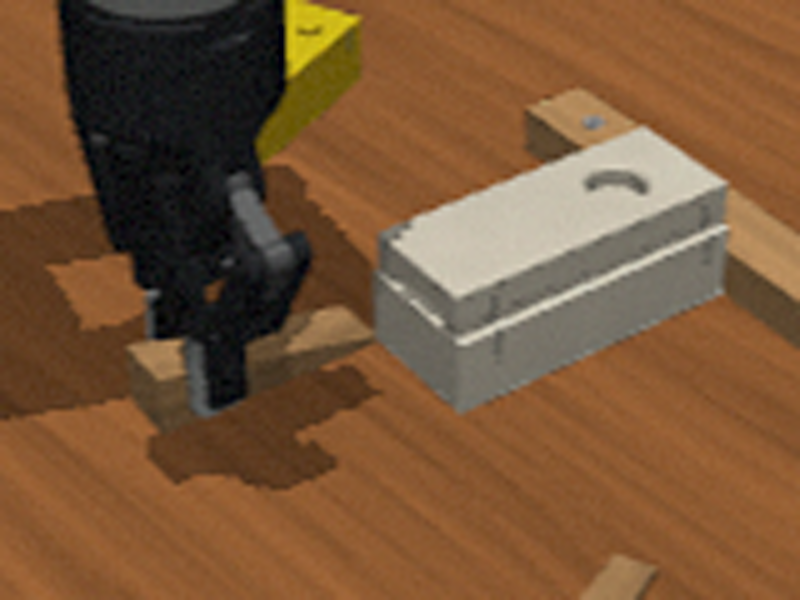

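The side crop shows the wedge nose at (370,333) level with the slot mouth at (415,300), just short of it and aligned. I advance slowly.

Emit:
servo_tool([
  {"tx":6,"ty":0,"tz":0,"ax":0,"ay":0,"az":0,"jaw":0.1},
  {"tx":13,"ty":0,"tz":0,"ax":0,"ay":0,"az":0,"jaw":0.1},
  {"tx":19,"ty":0,"tz":0,"ax":0,"ay":0,"az":0,"jaw":0.1},
  {"tx":23,"ty":0,"tz":0,"ax":0,"ay":0,"az":0,"jaw":0.1},
  {"tx":25,"ty":0,"tz":0,"ax":0,"ay":0,"az":0,"jaw":0.1},
  {"tx":27,"ty":0,"tz":0,"ax":0,"ay":0,"az":0,"jaw":0.1},
  {"tx":29,"ty":0,"tz":0,"ax":0,"ay":0,"az":0,"jaw":0.1},
  {"tx":31,"ty":0,"tz":0,"ax":0,"ay":0,"az":0,"jaw":0.1},
])

```text
t: 15.25
tool_pos: [0.486, -0.0275, 0.1147]
eef_rot: [-3.136, 0.194, 0.0]
wrist_force: [-0.2, 0.0, -1.5]
finger_gap: 0.0221
grip_force: 78.6
```

Emit:
servo_tool([
  {"tx":2,"ty":0,"tz":0,"ax":0,"ay":0,"az":0,"jaw":0.1},
  {"tx":4,"ty":0,"tz":0,"ax":0,"ay":0,"az":0,"jaw":0.1},
  {"tx":6,"ty":0,"tz":0.3,"ax":0,"ay":0,"az":0,"jaw":0.1},
  {"tx":6,"ty":0,"tz":0.6,"ax":0,"ay":0,"az":0,"jaw":0.1},
  {"tx":6,"ty":0,"tz":0.9,"ax":0,"ay":0,"az":0,"jaw":0.1},
  {"tx":6,"ty":0,"tz":1.2,"ax":0,"ay":0,"az":0,"jaw":0.1},
  {"tx":6,"ty":0,"tz":1.2,"ax":0,"ay":0,"az":0,"jaw":0.1},
])

```text
t: 15.95
tool_pos: [0.4918, -0.0282, 0.1135]
eef_rot: [-3.136, 0.194, 0.0]
wrist_force: [-0.5, -0.0, -0.5]
finger_gap: 0.0222
grip_force: 78.6
```

Emit:
servo_tool([
  {"tx":0,"ty":0,"tz":0.3,"ax":0,"ay":0,"az":0,"jaw":0.1},
  {"tx":0,"ty":0,"tz":0.6,"ax":0,"ay":0,"az":0,"jaw":0.1},
  {"tx":0,"ty":0,"tz":0.6,"ax":0,"ay":0,"az":0,"jaw":0.1},
])

```text
t: 16.25
tool_pos: [0.4919, -0.0283, 0.113]
eef_rot: [-3.136, 0.194, 0.0]
wrist_force: [1.1, 0.5, -0.1]
finger_gap: 0.0221
grip_force: 78.7
```

Emit:
servo_tool([
  {"tx":0,"ty":0,"tz":0.3,"ax":0,"ay":0,"az":0,"jaw":0.1},
  {"tx":0,"ty":0,"tz":0.6,"ax":0,"ay":0,"az":0,"jaw":0.1},
  {"tx":0,"ty":0,"tz":0.6,"ax":0,"ay":0,"az":0,"jaw":0.1},
])

```text
t: 16.55
tool_pos: [0.492, -0.0283, 0.1126]
eef_rot: [3.136, -0.194, 0.0]
wrist_force: [-2.4, 0.8, 3.2]
finger_gap: 0.022
grip_force: 79.0
```

Emit:
servo_tool([
  {"tx":1.5,"ty":0,"tz":0,"ax":0,"ay":0,"az":0,"jaw":0.1},
  {"tx":3,"ty":0,"tz":0,"ax":0,"ay":0,"az":0,"jaw":0.1},
  {"tx":4.5,"ty":0,"tz":0,"ax":0,"ay":0,"az":0,"jaw":0.1},
  {"tx":5.5,"ty":0,"tz":0,"ax":0,"ay":0,"az":0,"jaw":0.1},
  {"tx":6.5,"ty":0,"tz":0,"ax":0,"ay":0,"az":0,"jaw":0.1},
  {"tx":7.5,"ty":0,"tz":0,"ax":0,"ay":0,"az":0,"jaw":0.1},
  {"tx":8.5,"ty":0,"tz":0,"ax":0,"ay":0,"az":0,"jaw":0.1},
  {"tx":9.5,"ty":0,"tz":0,"ax":0,"ay":0,"az":0,"jaw":0.1},
  {"tx":10.5,"ty":0,"tz":0,"ax":0,"ay":0,"az":0,"jaw":0.1},
])

```text
t: 17.45
tool_pos: [0.5021, -0.0295, 0.1125]
eef_rot: [-3.135, 0.194, 0.002]
wrist_force: [-4.9, -0.2, 8.0]
finger_gap: 0.0224
grip_force: 79.4
```

Emit:
servo_tool([
  {"tx":1,"ty":0,"tz":0,"ax":0,"ay":0,"az":0,"jaw":0.1},
  {"tx":2,"ty":0,"tz":0,"ax":0,"ay":0,"az":0,"jaw":0.1},
  {"tx":3,"ty":0,"tz":0,"ax":0,"ay":0,"az":0,"jaw":0.1},
  {"tx":4,"ty":0,"tz":0,"ax":0,"ay":0,"az":0,"jaw":0.1},
  {"tx":5,"ty":0,"tz":0,"ax":0,"ay":0,"az":0,"jaw":0.1},
  {"tx":6,"ty":0,"tz":0,"ax":0,"ay":0,"az":0,"jaw":0.1},
  {"tx":7,"ty":0,"tz":0,"ax":0,"ay":0,"az":0,"jaw":0.1},
  {"tx":8,"ty":0,"tz":0,"ax":0,"ay":0,"az":0,"jaw":0.1},
  {"tx":9,"ty":0,"tz":0,"ax":0,"ay":0,"az":0,"jaw":0.1},
  {"tx":9,"ty":0,"tz":0,"ax":0,"ay":0,"az":0,"jaw":0.1},
])

```text
t: 18.45
tool_pos: [0.5111, -0.0306, 0.1126]
eef_rot: [-3.136, 0.194, 0.002]
wrist_force: [-5.8, -0.2, 7.2]
finger_gap: 0.0218
grip_force: 79.4
```

```bash
cat > meas.py <<'E'
from look import *
s=manip.sense();print(s['wrist_force'],s['grip_force']); go(s,500,-30,113,-7.05)
n=np.array([np.cos(np.radians(-7.05)),np.sin(np.radians(-7.05))]); t=np.array([-n[1],n[0]])
for cam in ("scene","side","wrist"):
    f=manip.grab_frame(cam); np.savez(f"m_{cam}.npz",**f); P=cloud(f).reshape(-1,3); r=(P[:,:2]-[.6219,-.044])
    a=r@n*1000; b=r@t*1000; z=P[:,2]*1000
    m=(z>48)&(z<72)&(np.abs(b)<25)&(np.abs(a)<76)&(np.hypot(a-32,b)>16)
    # keep the upper face only: fit plane robustly
    A,B,Z=a[m],b[m],z[m]; k=np.ones(len(A),bool)
    for _ in range(8):
        c=np.linalg.lstsq(np.c_[A,B,np.ones_like(A)][k],Z[k],rcond=None)[0]; e=Z-np.c_[A,B,np.ones_like(A)]@c; k=np.abs(e)<1.2
    print(cam,k.sum(),"slope",c.round(4),"rise over 140:",round(-140*c[0],2),"z slot end",round(c[2]-70*c[0],1),"z back",round(c[2]+70*c[0],1),"a range",np.percentile(A[k],[.5,99.5]).round(1),"b",np.percentile(B[k],[.5,99.5]).round(1))
E
python3 meas.py
```

```text
[-5.83397785 -0.24847566  7.18184355] 79.4488475471735
t 18.45 yaw -7.08 tcp [511.1 -30.6 112.6] ->d [-11.1   0.8  -0.4] a [-0.      0.001  -0.0006]
scene 597 slope [-1.85000e-02  1.47000e-02  5.68387e+01] rise over 140: 2.59 z slot end 58.1 z back 55.5 a range [-67.2  72.6] b [-24.9  24.5]
side 672 slope [-2.09000e-02 -5.90000e-03  5.59078e+01] rise over 140: 2.92 z slot end 57.4 z back 54.4 a range [-69.8  68.8] b [-24.7  24.6]
wrist 23094 slope [-2.02000e-02 -1.50000e-03  5.91514e+01] rise over 140: 2.82 z slot end 60.6 z back 57.7 a range [-67.7   3.6] b [-24.8  24.7]
```

Emit:
servo_tool([
  {"tx":0.8,"ty":0,"tz":0,"ax":0,"ay":0,"az":0,"jaw":0.1},
  {"tx":1.6,"ty":0,"tz":0,"ax":0,"ay":0,"az":0,"jaw":0.1},
  {"tx":2.4,"ty":0,"tz":0,"ax":0,"ay":0,"az":0,"jaw":0.1},
  {"tx":3.2,"ty":0,"tz":0,"ax":0,"ay":0,"az":0,"jaw":0.1},
  {"tx":4,"ty":0,"tz":0,"ax":0,"ay":0,"az":0,"jaw":0.1},
  {"tx":4.6,"ty":0,"tz":0,"ax":0,"ay":0,"az":0,"jaw":0.1},
  {"tx":4.6,"ty":0,"tz":0,"ax":0,"ay":0,"az":0,"jaw":0.1},
  {"tx":4.6,"ty":0,"tz":0,"ax":0,"ay":0,"az":0,"jaw":0.1},
])

```text
t: 19.4
tool_pos: [0.5155, -0.0312, 0.1127]
eef_rot: [-3.136, 0.194, 0.002]
wrist_force: [-5.6, 0.5, 9.5]
finger_gap: 0.022
grip_force: 79.6
```

```bash
python3 meas.py
python3 - <<'E'
from h import *
f=np.load("m_side.npz");uv=f["intrinsics"]@(f["R"]@np.array([.58,-.035,.04])+f["t"]); u,v=(uv[:2]/uv[2]).astype(int)
cv2.imwrite("pics/d9.png",cv2.resize(f["image"][v-50:v+50,u-65:u+65],None,fx=6,fy=6,interpolation=cv2.INTER_CUBIC))
P=cloud(np.load("m_scene.npz"))
for o,(c,r) in dict(tape=((465,278),60),ros=((727,-336),45)).items():
    m=(np.hypot(P[...,0]*1000-c[0],P[...,1]*1000-c[1])<r)&(P[...,2]>.004); print(o,rect(P[m]))
E
```

```text
[-5.60961879  0.45870241  9.49407822] 79.55315329134464
t 19.4 yaw -7.08 tcp [515.5 -31.2 112.7] ->d [-15.6   0.7  -0.3] a [ 0.      0.0012 -0.0005]
scene 590 slope [-2.61000e-02 -5.70000e-03  5.73204e+01] rise over 140: 3.65 z slot end 59.1 z back 55.5 a range [-66.3  72.6] b [-24.7  24.6]
side 653 slope [-2.77000e-02  3.70000e-03  5.63983e+01] rise over 140: 3.87 z slot end 58.3 z back 54.5 a range [-68.6  69.9] b [-24.9  24.3]
wrist 24403 slope [-2.73000e-02 -1.80000e-03  5.97241e+01] rise over 140: 3.82 z slot end 61.6 z back 57.8 a range [-67.6   8. ] b [-24.8  24.7]
tape (array([466.3, 277.9]), array([96.4, 95.4]), 74.7)
ros (array([ 727.1, -336.3]), array([71.8, 71.4]), -89.8)
```

View pics/d9.png

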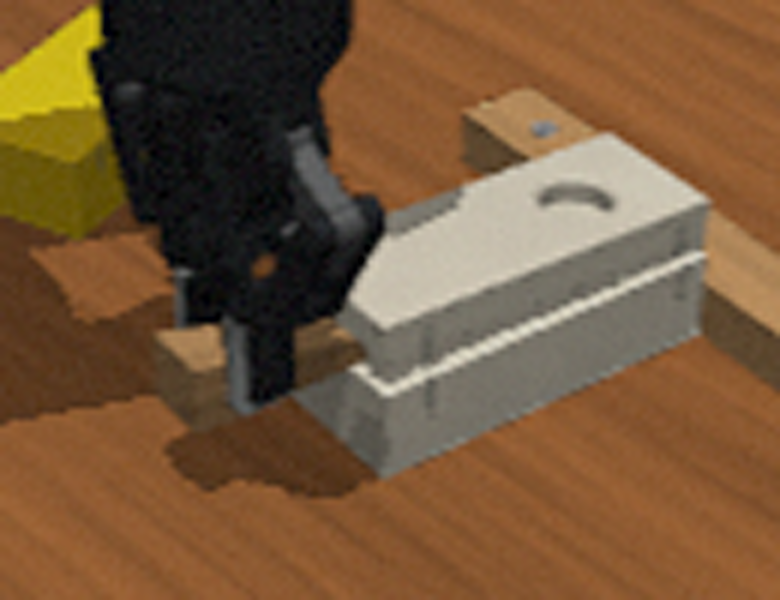

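The side crop shows the wedge in the slot at (350,355). The seam is open at the slot end (375,385), the far end is bedded at (700,265), and the mould is on the batten. The opening measures about 3.9 mm, and the tape and rosette are where they were, so I hand the job in.

```bash
python3 -c "
from plant import manip
print(manip.finish_job())"
```

```text
the job is handed in; nothing more can be done
None
```

I handed the job in at about 19.5 s of the 69 s: the mould's plain end sits flat on the batten, and the gripped wedge holds the seam open about 3.9 mm at the slot end. The far end is still bedded, the tape and rosette measured unmoved, and I did not re-measure the jar, though the arm never went near it.

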